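# Sockets back on the rail in order of thickness

## Task

Put the four loose impact sockets back on the blue socket rail, one standing upright in the middle of each bare disc, in order of thickness: the thinnest on the disc next to the rail's carry handle, the thickest at the far end from it. Go by the outside diameter, not the height, and do not knock any socket over on the way.

Things in the scene. Friction and masses are not known exactly. Their poses are not given: they have to be found in the camera images.
- socket_26: Round dark steel impact socket standing upright on the bench, the thinnest: outside diameter 26 mm, height 62 mm, a blind recess 16 mm deep in its top. Origin: centre of its underside; z up along its axis.
- socket_34: Round dark steel impact socket standing upright on the bench, the second thinnest, also the tallest: outside diameter 34 mm, height 78 mm, a blind recess 16 mm deep in its top. Origin: centre of its underside; z up along its axis.
- socket_44: Round dark steel impact socket standing upright on the bench, the second thickest, also the shortest: outside diameter 44 mm, height 58 mm, a blind recess 16 mm deep in its top. Origin: centre of its underside; z up along its axis.
- socket_56: Round dark steel impact socket standing upright on the bench, the thickest: outside diameter 56 mm, height 70 mm, a blind recess 16 mm deep in its top. Origin: centre of its underside; z up along its axis.
- disc_a: Bare aluminium disc, 60 mm diameter, 2 mm thick, fixed on the blue socket rail; one of four alike in a straight row, 74 mm apart, number 1 counted from the rail's left (+y) end. Origin: centre of its underside; its flat top is 2 mm above that and 8 mm above the bench. y runs along the row, x across it. The rail is a flat blue plate 76 mm wide, 410 mm long and 6 mm thick; it is fixed.
- disc_b: Bare aluminium disc, 60 mm diameter, 2 mm thick, fixed on the blue socket rail; one of four alike in a straight row, 74 mm apart, number 2 counted from the rail's left (+y) end. Origin: centre of its underside; its flat top is 2 mm above that and 8 mm above the bench. y runs along the row, x across it. The rail is a flat blue plate 76 mm wide, 410 mm long and 6 mm thick; it is fixed.
- disc_c: Bare aluminium disc, 60 mm diameter, 2 mm thick, fixed on the blue socket rail; one of four alike in a straight row, 74 mm apart, number 3 counted from the rail's left (+y) end. Origin: centre of its underside; its flat top is 2 mm above that and 8 mm above the bench. y runs along the row, x across it. The rail is a flat blue plate 76 mm wide, 410 mm long and 6 mm thick; it is fixed.
- disc_d: Bare aluminium disc, 60 mm diameter, 2 mm thick, fixed on the blue socket rail; one of four alike in a straight row, 74 mm apart, number 4 counted from the rail's left (+y) end. Origin: centre of its underside; its flat top is 2 mm above that and 8 mm above the bench. y runs along the row, x across it. The rail is a flat blue plate 76 mm wide, 410 mm long and 6 mm thick; it is fixed.
- handle: The rail's carry handle, fixed on one end of the rail (left or right, differs from start to start): a black grip 18 mm thick and 70 mm long lying across the rail on two thin steel posts, top 59 mm above the bench, 74 mm from the centre of the nearest disc. Origin: centre of its foot, on the rail's plate. The other end has only a low steel lip (18 mm above the bench).
There are look-alikes about, which are no part of the job. Leave any purple or turquoise look-alike of the socket_34 alone.

How it is judged:
At the end, for the whole second after the job is handed in: Counting discs from the handle: the 26, 34, 44 and 56 mm socket stands on disc 1, 2, 3, 4, each within 14 mm of its disc's centre, resting on the disc, upright within 0.1 rad, at rest and released (((horizontal distance between handle and disc_a below 0.15 m and (horizontal distance between socket_26 and disc_a below 0.014 m and z of socket_26 in the frame of disc_a between -0.002 and 0.006 m) and (horizontal distance between socket_34 and disc_b below 0.014 m and z of socket_34 in the frame of disc_b between -0.002 and 0.006 m) and (horizontal distance between socket_44 and disc_c below 0.014 m and z of socket_44 in the frame of disc_c between -0.002 and 0.006 m) and (horizontal distance between socket_56 and disc_d below 0.014 m and z of socket_56 in the frame of disc_d between -0.002 and 0.006 m)) or (not (horizontal distance between handle and disc_a below 0.15 m) and (horizontal distance between socket_26 and disc_d below 0.014 m and z of socket_26 in the frame of disc_d between -0.002 and 0.006 m) and (horizontal distance between socket_34 and disc_c below 0.014 m and z of socket_34 in the frame of disc_c between -0.002 and 0.006 m) and (horizontal distance between socket_44 and disc_b below 0.014 m and z of socket_44 in the frame of disc_b between -0.002 and 0.006 m) and (horizontal distance between socket_56 and disc_a below 0.014 m and z of socket_56 in the frame of disc_a between -0.002 and 0.006 m))) and angle between each of socket_26, socket_34, socket_44, socket_56's own z axis and vertical below 0.1 rad and linear speed of each of socket_26, socket_34, socket_44, socket_56 below 0.02 m/s and angular speed of each of socket_26, socket_34, socket_44, socket_56 below 0.2 rad/s and contact force between each of socket_26, socket_34, socket_44, socket_56 and the fingers below 0.1 N); the robot touches nothing.
It fails at once if a socket is tipped over (leans more than 0.6 rad) (angle between any of socket_26, socket_34, socket_44, socket_56's own z axis and vertical above 0.6 rad).
It also fails if it takes over 99 s, if anything falls off the work surface, if the arm or the gripper's body presses on something with over 40 N, if the wrist force passes 120 N, or if a joint passes its speed limit or range.

## Robot

A 6-joint arm with a two-finger parallel gripper is mounted at the origin on the work surface. World frame = base frame: x ahead of the robot, y to its left, z up, the work surface at z = 0. Lengths are in m, angles in rad, forces in N, time in s.
With the tool pointing down it reaches from about 0.3 to 0.775 m from the base axis. Payload 14.6 kg.
Tool frame: the origin (TCP) lies between the finger pads; the fingertips stand 17 mm ahead of it and the grasp point (between the pads) lies 2 mm behind it; z points along the fingers, y is the line along which they close (so a half turn about z gives the same grasp; the last joint's range is limited). The gripper opens to 94 mm and grips with 3 to 60 N. Pads are 16 mm wide; open, the fingers measure 119 mm over their backs; the gripper's body (75 mm by 177 mm) begins 78 mm behind the grasp point.
Start: joints at [1.084, 0.3, 1.521, -0, 1.321, -0.067], TCP at [0.224, 0.502, 0.222] pointing down, gripper open.
Joint ranges: [-3.03, 3.03], [-0.79, 2.21], [0.23, 2.52], [-1.04, 4.18], [0, 3.07], [-2.55, 2.55]. Speed limits (rad/s): [2.22, 2.22, 2.57, 3.14, 3.14, 3.14].

## Interface

Orientations are given as a rotation vector (axis times angle).
In Python, from workcell import arm, imaging, order, models gives the robot as it stands.
- The arm moves only by the tool step_arm, never from a script. Its arguments are lists of equal length, an entry for each row: "slide": the shift along the world's x, y, z each as a share of 0.1 m, from -1 to 1, a list of three; "dr": the turn, a rotation vector about the world's x, y, z each as a share of 45 degrees, from -1 to 1, a list of three; "jaw": the finger opening in mm, from 0 to 94. In form: {"slide": [[dx, dy, dz], ...], "dr": [[ax, ay, az], ...], "jaw": [jaw, ...]}. A call has 1 to 12 rows; each row is the pose to reach, as a shift and turn from the pose commanded when the call began; what a row does not reach only later rows make up. A row lasts 1/12 s, in which the tool goes at most 41.7 mm and 7.16 degrees, less where a joint would pass 70% of its speed; a pose out of reach is approached as far as the arm can. A call with a number of a shift or a turn outside -1 to 1 is refused whole. A call with a gripper value outside its range is refused whole. The fingers move at their own pace and stop on an object; "squeeze" is the grip in N (left out, the last holds). Time passes only in rows, so rows that repeat a pose let the fingers close. It gives the time, the measured TCP pose, the force, the opening and the grip force at its end, in the units of the state.
- arm.get_state(): the state, without advancing time (a new reading comes with each control period).
- imaging.camera(name): name is "scene" or "top" or "wrist"; returns the picture (384x512x3 uint8, blue, green, red); there is no depth.
- imaging.calibration(name): a dict with "mtx" (3x3 intrinsics, pixels), "extrinsics" (4x4, takes a point from camera to world coordinates). Camera axes: x right, y down, z forward; pixel columns grow to the right and rows downward; lengths in m; the calibration is good to about 2 mm. A picture is of the moment at which its call begins: read the wrist's pose just before it. calibration takes no time and is no camera call; for the wrist camera it gives the pose at the moment of the call.
- order.close_job(): hands the job in; it is judged then, once.
Trained networks look in the newest picture that a camera, given by its name, has taken for a name from the list of things; names that differ only in an ending like _2 or _b are one class to them, and where a whole thing is asked for, a point or a joint stands for the part that bears it (a point fixed in the world has none). Each returns a list of dicts, best first, with "score" (0 to 1); they miss things now and then, are a little off and sometimes report something else, mostly with a low value. They report only what shows in the picture. A call takes as long as a camera call. They do not tell look-alikes from the thing itself.
- models.trace(target, camera): "pixels" (384x512 bool, what is visible of it) and "rect" ([left, top, right, bottom] in pixels, round what is visible of it).
The state is a dict: "t": time; "joints": joint angles; "qd": joint speeds; "tau": joint torques, N m; "ee_pos": TCP position; "orientation": TCP orientation; "force": force on the tool from outside, world axes, zero at the start; "wrist_torque": the same for the moment, N m; "opening": finger opening in m; "gripper_force": force on a finger pad.
Only numpy, scipy, OpenCV 4.12 (cv2) and the standard library are available. Lean on these libraries where they do the work, as an engineer would, in place of code of your own. Each camera call takes 0.05 s, during which the arm holds its last target. There are 200 camera calls.

## Working session

There is one attempt and no reset: what is moved stays moved. The work goes in short steps, Python scripts to look and compute and a tool call to move; the robot and the scene stay as the last step left them, time stands still between calls to the robot, and variables do not carry over. Pictures are saved under pics/ and viewed, at most 14 in all, crops included, and the job is handed in when it is done.

Besides the shell and the picture viewer there is one more tool, called after "Emit:" as name(argument=value, ...), one argument or row to a line, values as JSON. step_arm: Moves the arm, as the interface text tells. Its arguments: {"type":"object","properties":{"slide":{"type":"array"},"dr":{"type":"array"},"jaw":{"type":"array"},"squeeze":{"type":"number"}},"required":["slide","dr","jaw"]}

```bash
mkdir -p pics; cat > h.py <<'E'
import numpy as np, cv2
from workcell import arm, imaging, order, models
def ray(cal,u,v):
    K=np.array(cal["mtx"]);E=np.array(cal["extrinsics"])
    d=E[:3,:3]@np.linalg.solve(K,[u,v,1.]);return E[:3,3],d
def onz(cal,u,v,z):
    o,d=ray(cal,u,v);return (o+d*(z-o[2])/d[2])
def proj(cal,p):
    K=np.array(cal["mtx"]);E=np.linalg.inv(np.array(cal["extrinsics"]))
    q=K@(E[:3,:3]@np.array(p)+E[:3,3]);return q[:2]/q[2]
E
python3 - <<'E'
from h import *
np.set_printoptions(precision=3,suppress=True)
for c in("scene","top"):
    im=imaging.camera(c);cv2.imwrite(f"pics/{c}0.png",cv2.resize(im,(768,576)))
    cal=imaging.calibration(c);print(c,np.array(cal["extrinsics"])[:3,3])
    for n in["socket_26","socket_34","socket_44","socket_56","disc_a","handle"]:
        for r in models.trace(n,c):
            b=r["rect"];print(n,round(r["score"],2),b)
print(arm.get_state()["t"])
E
```

```text
scene [ 0.799 -0.386  0.8  ]
socket_26 0.88 [185.1, 185.5, 206.9, 214.9]
socket_26 0.86 [134.4, 178.8, 157.4, 214.1]
socket_26 0.83 [270.8, 74.6, 289.4, 111.1]
socket_26 0.83 [112.8, 272.4, 154.3, 318.3]
socket_26 0.72 [221.8, 130.7, 236.5, 160.3]
socket_26 0.56 [189.5, 218.2, 211.7, 255.9]
socket_34 0.88 [185.1, 185.5, 206.9, 214.9]
socket_34 0.86 [134.4, 178.8, 157.4, 214.1]
socket_34 0.83 [270.8, 74.6, 289.4, 111.1]
socket_34 0.83 [112.8, 272.4, 154.3, 318.3]
socket_34 0.72 [221.8, 130.7, 236.5, 160.3]
socket_34 0.56 [189.5, 218.2, 211.7, 255.9]
socket_44 0.88 [185.1, 185.5, 206.9, 214.9]
socket_44 0.86 [134.4, 178.8, 157.4, 214.1]
socket_44 0.83 [270.8, 74.6, 289.4, 111.1]
socket_44 0.83 [112.8, 272.4, 154.3, 318.3]
socket_44 0.72 [221.8, 130.7, 236.5, 160.3]
socket_44 0.56 [189.5, 218.2, 211.7, 255.9]
socket_56 0.88 [185.1, 185.5, 206.9, 214.9]
socket_56 0.86 [134.4, 178.8, 157.4, 214.1]
socket_56 0.83 [270.8, 74.6, 289.4, 111.1]
socket_56 0.83 [112.8, 272.4, 154.3, 318.3]
socket_56 0.72 [221.8, 130.7, 236.5, 160.3]
socket_56 0.56 [189.5, 218.2, 211.7, 255.9]
disc_a 0.96 [244.3,
[... 589 characters left out ...]
9.9, 259.0]
socket_34 0.57 [312.3, 277.4, 332.1, 290.9]
socket_44 0.8 [391.1, 214.0, 425.0, 242.0]
socket_44 0.76 [315.9, 201.5, 338.6, 223.1]
socket_44 0.75 [288.4, 228.9, 308.9, 250.8]
socket_44 0.7 [215.2, 242.8, 229.9, 259.0]
socket_44 0.57 [312.3, 277.4, 332.1, 290.9]
socket_56 0.8 [391.1, 214.0, 425.0, 242.0]
socket_56 0.76 [315.9, 201.5, 338.6, 223.1]
socket_56 0.75 [288.4, 228.9, 308.9, 250.8]
socket_56 0.7 [215.2, 242.8, 229.9, 259.0]
socket_56 0.57 [312.3, 277.4, 332.1, 290.9]
disc_a 0.78 [213.9, 149.1, 242.1, 175.1]
disc_a 0.63 [318.8, 134.5, 347.8, 157.3]
disc_a 0.57 [251.4, 142.9, 278.4, 170.1]
disc_a 0.55 [285.3, 138.8, 312.6, 167.9]
handle 0.68 [180.7, 144.4, 200.9, 186.5]
0.7
```

View pics/scene0.png

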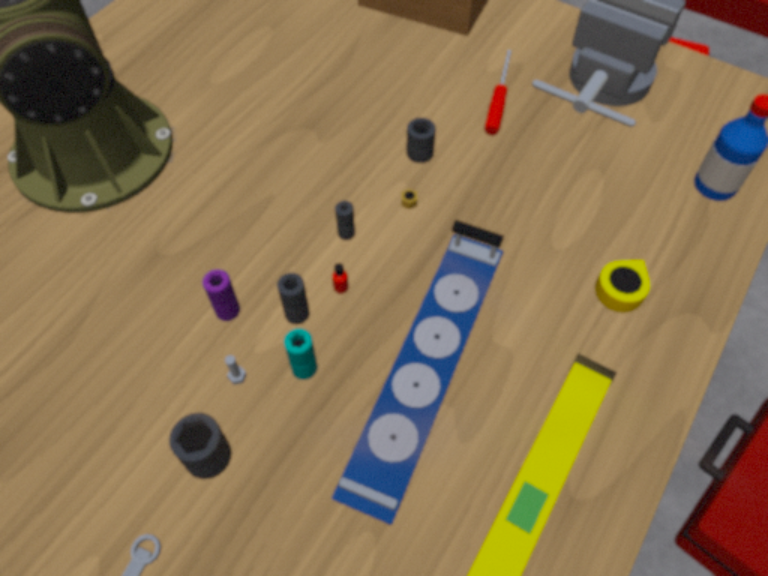

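View pics/top0.png

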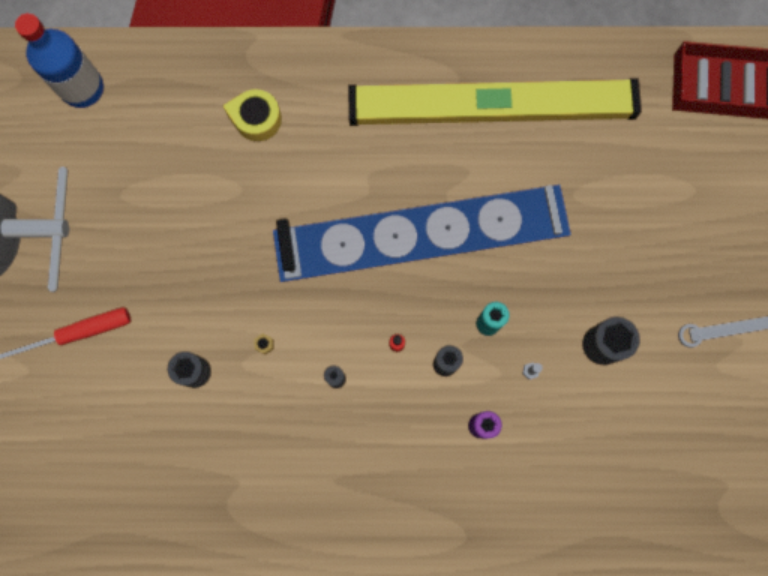

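```bash
python3 - <<'E'
from h import *
np.set_printoptions(precision=3,suppress=True)
for c in("scene","top"):
    cal=imaging.calibration(c);print(c,np.array(cal["extrinsics"]),cal["mtx"])
cal=imaging.calibration("top")
imaging.camera("top")
from itertools import product
for n,z in(("disc_a",.008),("handle",.05)):
    for r in models.trace(n,"top"):
        m=np.argwhere(r["pixels"]).mean(0)[::-1];print(n,m,onz(cal,*m,z))
E
```

```text
scene [[ 0.845  0.454 -0.282  0.799]
 [ 0.534 -0.711  0.458 -0.386]
 [ 0.007 -0.538 -0.843  0.8  ]
 [ 0.     0.     0.     1.   ]] [[455.968   0.    262.878]
 [  0.    455.968 187.877]
 [  0.      0.      1.   ]]
top [[ 0.004 -0.983  0.183  0.347]
 [-1.    -0.002  0.013  0.011]
 [-0.012 -0.183 -0.983  0.992]
 [ 0.     0.     0.     1.   ]] [[488.707   0.    252.349]
 [  0.    488.707 201.743]
 [  0.      0.      1.   ]]
disc_a [262.771 156.51 ] [0.625 0.003 0.008]
disc_a [227.941 162.473] [0.613 0.075 0.008]
disc_a [297.829 151.341] [ 0.637 -0.07   0.008]
disc_a [332.849 145.852] [ 0.649 -0.143  0.008]
handle [191.66 164.59] [0.597 0.145 0.05 ]
handle [263.29  156.875] [0.613 0.002 0.05 ]
handle [228.046 162.7  ] [0.601 0.072 0.05 ]
```

The top view (768 px wide) shows dark sockets at 44 (185,369), 26 (334,376), 34 (448,360) and 56 (612,340). The look-alikes are purple (486,425) and turquoise (494,317), both excluded by colour. The red (397,342) and yellow (263,344) bits and the bolt (532,370) are small clutter. The handle is at (287,245), the left end (+y), so the order is disc_a=26 through disc_d=56.

```bash
cat > fit.py <<'E'
from h import *
from scipy.optimize import minimize
np.set_printoptions(precision=4,suppress=True)
S=4
def sil(cal,x,y,r,h,z0=0):
    a=np.linspace(0,2*np.pi,40)
    P=[proj(cal,(x+r*np.cos(t),y+r*np.sin(t),z)) for z in(z0,z0+h) for t in a]
    H=cv2.convexHull(np.float32(P)); return H[:,0]
def area_iou(H,G):
    A,_=cv2.intersectConvexConvex(H.astype(np.float32),G.astype(np.float32))
    return A/(cv2.contourArea(H)+cv2.contourArea(G)-A+1e-9)
def hull(mask):
    # half-pixel growth: contour runs through pixel centres
    c=np.argwhere(mask)[:,::-1].astype(np.float32)
    c=np.concatenate([c+d for d in((-.5,-.5),(.5,-.5),(-.5,.5),(.5,.5))])
    return cv2.convexHull(c.astype(np.float32))[:,0]
E
python3 - <<'E'
from fit import *
tr={};cal={}
ims={}
for c in("scene","top"):
    ims[c]=imaging.camera(c);cal[c]=imaging.calibration(c)
    tr[c]=[r["pixels"] for r in models.trace("socket_34",c)]
    tr[c+"d"]=[np.argwhere(r["pixels"]).mean(0)[::-1] for r in models.trace("disc_a",c) if r["score"]>.4]
# dark mask in the top view for the 44
g=ims["top"].max(2); m=np.zeros(g.shape,bool); m[230:262,108:143]=g[230:262,108:143]<75
n,l,s,_=cv2.connectedComponentsWithStats(m.astype(np.uint8)); tr["top"].append(l==1+s[1:,4].argmax())
for nm,r,h,pt in(("26",.013,.062,(223,251)),("34",.017,.078,(299,240)),("44",.022,.058,(125,247)),("56",.028,.07,(408,227))):
    p=onz(cal["top"],*pt,h/2)
    G={}
    for c in("scene","top"):
        q=proj(cal[c],(p[0],p[1],h/2))
        k=[m for m in tr[c] if np.hypot(*(np.argwhere(m).mean(0)[::-1]-q))<12]
        if k:G[c]=hull(k[0])
    f=lambda v:-sum(area_iou(sil(cal[c],v[0],v[1],v[3],v[2]),G[c]) for c in G)
    s=minimize(f,[p[0],p[1],h,r],method="Nelder-Mead",options=dict(initial_simplex=np.array([p[0],p[1],h,r])+np.vstack([np.zeros(4),np.diag([.01,.01,.01,.004])]),maxiter=200))
    print(nm,list(G),"xy",s.x[:2],"h",s.x[2],"d",2*s.x[3],-s.fun/len(G))
T=[]
for q in tr["topd"]:
    o,d=ray(cal["top"],*q); 
    best=min(tr["scened"],key=lambda u:np.hypot(*(u-proj(cal["scene"],onz(cal["top"],*q,.008)))))
    o2,d2=ray(cal["scene"],*best); A=np.stack([d,-d2],1); t=np.linalg.lstsq(A,o2-o,rcond=None)[0]
    T.append((o+d*t[0]+o2+d2*t[1])/2)
    print("disc",T[-1],"at z8 top/scene",onz(cal["top"],*q,.008)[:2],onz(cal["scene"],*best,.008)[:2])
c=proj(cal["top"],(0,0,0))
st=arm.get_state();print(st["t"],st["ee_pos"],st["orientation"],st["force"])
o=np.hstack([ims["scene"][170:320,100:300],ims["top"][170:320,90:290]]);cv2.imwrite("pics/crop1.png",cv2.resize(o,None,fx=2,fy=2,interpolation=cv2.INTER_CUBIC))
E
```

```text
26 ['scene', 'top'] xy [0.4266 0.0801] h 0.06057890264717225 d 0.02829080500020782 0.9482442357527636
34 ['scene'] xy [ 0.4451 -0.0642] h 0.0711569986965412 d 0.034463792208634936 0.9637548778339086
44 ['top'] xy [0.436  0.2734] h 0.05240203828048841 d 0.04603749504876252 0.9576993560657843
56 ['scene', 'top'] xy [ 0.4746 -0.2792] h 0.0689201908065234 d 0.05811074506116703 0.9662689849340018
disc [ 0.639  -0.1178  0.0888] at z8 top/scene [ 0.6484 -0.1437] [ 0.6367 -0.0712]
disc [ 0.6368 -0.0711  0.0081] at z8 top/scene [ 0.637  -0.0709] [ 0.6367 -0.0712]
disc [0.6246 0.0017 0.0076] at z8 top/scene [0.6245 0.0016] [0.6247 0.0015]
disc [0.6123 0.0753 0.0074] at z8 top/scene [0.6125 0.0755] [0.6122 0.0746]
1.15 [0.2242 0.5022 0.2224] [-0.6546 -3.0726  0.0001] [-0.3637  1.2116  0.1253]
```

View pics/crop1.png

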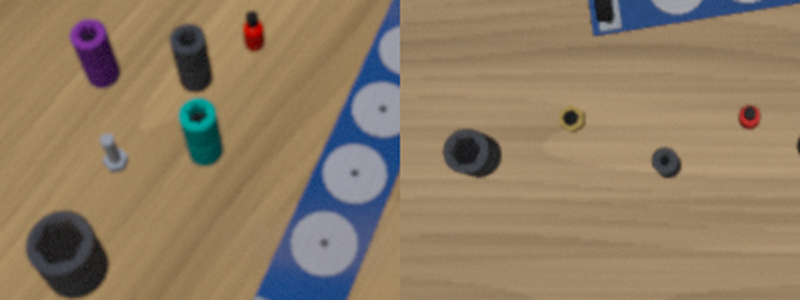

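The crop confirms the choice: dark 34 at (190,58) between purple and turquoise, dark 56 at (65,250), dark 44 at (470,152) and 26 at (665,161). I'll go above the 44 first.

Emit:
step_arm(
  slide=[
    [0.7,-0.76,0],
    [0.7,-0.76,0],
    [0.7,-0.76,0],
    [0.7,-0.76,0],
  ],
  dr=[
    [0,0,-0.627],
    [0,0,-0.627],
    [0,0,-0.627],
    [0,0,-0.627],
  ],
  jaw=[94,94,94,94],
)

```text
t: 1.48
ee_pos: [0.2964, 0.4239, 0.2227]
orientation: [1.397, 2.813, 0.0]
force: [0.6, -0.3, 0.2]
opening: 0.0941
gripper_force: 0.0
```

Emit:
step_arm(
  slide=[
    [0.7,-0.76,0],
    [0.7,-0.76,0],
    [0.7,-0.76,0],
    [0.7,-0.76,0],
  ],
  dr=[
    [0,0,-0.627],
    [0,0,-0.627],
    [0,0,-0.627],
    [0,0,-0.627],
  ],
  jaw=[94,94,94,94],
)

```text
t: 1.82
ee_pos: [0.3664, 0.3477, 0.2225]
orientation: [2.041, 2.388, 0.0]
force: [0.1, 0.3, 0.3]
opening: 0.0939
gripper_force: 0.0
```

Emit:
step_arm(
  slide=[
    [0.72,-0.77,-0.2],
    [0.72,-0.77,-0.2],
    [0.72,-0.77,-0.2],
    [0.72,-0.77,-0.2],
    [0.72,-0.77,-0.2],
    [0.72,-0.77,-0.2],
  ],
  dr=[
    [0,0,0],
    [0,0,0],
    [0,0,0],
    [0,0,0],
    [0,0,0],
    [0,0,0],
  ],
  jaw=[94,94,94,94,94,94],
)

```text
t: 2.32
ee_pos: [0.4359, 0.2736, 0.2026]
orientation: [-2.029, -2.398, -0.0]
force: [0.4, 0.2, -0.6]
opening: 0.0937
gripper_force: 0.0
```

```bash
cat > look.py <<'E'
# usage: look.py x y r h name : fit the socket in the wrist view, print error to tool
from fit import *
import sys
x,y,r,h=map(float,sys.argv[1:5])
st=arm.get_state();cal=imaging.calibration("wrist");im=imaging.camera("wrist")
q=proj(cal,(x,y,h/2));print("tcp",st["ee_pos"],"rv",st["orientation"],"t",st["t"],"q6",st["joints"][5],"expect px",q)
if len(sys.argv)>5: cv2.imwrite(f"pics/{sys.argv[5]}.png",im)
for k in models.trace("socket_34","wrist"):
    c=np.argwhere(k["pixels"]).mean(0)[::-1]
    if np.hypot(*(c-q))>80: continue
    G=hull(k["pixels"]); b=k["rect"]
    f=lambda v:-area_iou(sil(cal,v[0],v[1],r,h),G)
    s=minimize(f,[x,y],method="Nelder-Mead",options=dict(initial_simplex=np.array([[x,y],[x+.01,y],[x,y+.01]])))
    print("fit",s.x,-s.fun,"rect",b,"delta to tcp",s.x-np.array(st["ee_pos"][:2]))
E
python3 look.py .436 .2734 .022 .058 w44
```

```text
tcp [0.4359 0.2736 0.2026] rv [-2.0295 -2.3979 -0.0002] t 2.3167 q6 0.32315372072980253 expect px [260.9238 177.9038]
fit [0.4336 0.2741] 0.9646663671124122 rect [242.7, 156.7, 276.2, 197.3] delta to tcp [-0.0023  0.0005]
```

View pics/w44.png

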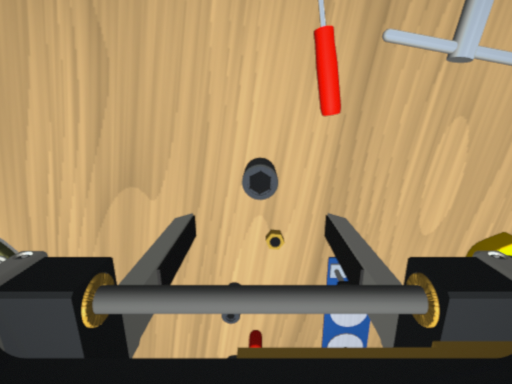

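The wrist view shows the 44 at (260,180), between the open fingers and matching the estimate. I'll descend and grip.

Emit:
step_arm(
  slide=[
    [-0.02,0,-0.86],
    [-0.02,0,-0.86],
    [-0.02,0,-0.86],
    [-0.02,0,-0.86],
  ],
  dr=[
    [0,0,0],
    [0,0,0],
    [0,0,0],
    [0,0,0],
  ],
  jaw=[94,94,94,94],
)

```text
t: 2.75
ee_pos: [0.4331, 0.2735, 0.1158]
orientation: [-2.027, -2.398, 0.005]
force: [-0.1, 0.0, 0.3]
opening: 0.0939
gripper_force: 0.0
```

Emit:
step_arm(
  slide=[
    [0,0,-0.4],
    [0,0,-0.86],
    [0,0,-0.86],
    [0,0,-0.86],
    [0,0,-0.86],
    [0,0,-0.86],
    [0,0,-0.86],
    [0,0,-0.86],
    [0,0,-0.86],
    [0,0,-0.86],
    [0,0,-0.86],
    [0,0,-0.86],
  ],
  dr=[
    [0,0,0],
    [0,0,0],
    [0,0,0],
    [0,0,0],
    [0,0,0],
    [0,0,0],
    [0,0,0],
    [0,0,0],
    [0,0,0],
    [0,0,0],
    [0,0,0],
    [0,0,0],
  ],
  jaw=[94,94,94,70,52,38,30,30,30,30,30,30],
  squeeze=30,
)

```text
t: 3.75
ee_pos: [0.4346, 0.2734, 0.0309]
orientation: [2.029, 2.398, 0.001]
force: [1.8, 0.4, 3.6]
opening: 0.043
gripper_force: 30.0
```

Emit:
step_arm(
  slide=[
    [0,0,0.2],
    [0,0,0.6],
    [0,0,1],
    [0,0,1],
    [0,0,1],
  ],
  dr=[
    [0,0,0],
    [0,0,0],
    [0,0,0],
    [0,0,0],
    [0,0,0],
  ],
  jaw=[30,30,30,30,30],
)

```text
t: 4.17
ee_pos: [0.4345, 0.2735, 0.1315]
orientation: [2.029, 2.397, 0.004]
force: [-1.6, 0.5, -5.0]
opening: 0.0437
gripper_force: 30.0
```

Emit:
step_arm(
  slide=[
    [0.25,-0.4,0],
    [0.5,-0.86,0],
    [0.5,-0.86,0],
    [0.5,-0.86,0],
  ],
  dr=[
    [0,0,0],
    [0,0,0],
    [0,0,0],
    [0,0,0],
  ],
  jaw=[30,30,30,30],
)

```text
t: 4.5
ee_pos: [0.4845, 0.1841, 0.1279]
orientation: [-2.032, -2.393, 0.006]
force: [0.2, 0.3, -4.7]
opening: 0.0437
gripper_force: 30.0
```

Emit:
step_arm(
  slide=[
    [0.5,-0.86,0],
    [0.5,-0.86,0],
    [0.5,-0.86,0],
  ],
  dr=[
    [0,0,0],
    [0,0,0],
    [0,0,0],
  ],
  jaw=[30,30,30],
)

```text
t: 4.75
ee_pos: [0.5347, 0.0982, 0.1282]
orientation: [-2.03, -2.396, 0.004]
force: [0.3, 0.2, -4.3]
opening: 0.0438
gripper_force: 30.0
```

Emit:
step_arm(
  slide=[
    [0.5,-0.86,0],
    [0.5,-0.86,0],
    [0.5,-0.86,0],
  ],
  dr=[
    [0,0,0],
    [0,0,0],
    [0,0,0],
  ],
  jaw=[30,30,30],
)

```text
t: 5.0
ee_pos: [0.5848, 0.0117, 0.128]
orientation: [-2.031, -2.395, 0.004]
force: [0.7, 0.7, -4.0]
opening: 0.0431
gripper_force: 30.0
```

Emit:
step_arm(
  slide=[
    [0.53,-0.865,0],
    [0.53,-0.865,0],
    [0.53,-0.865,0],
    [0.53,-0.865,0],
    [0.53,-0.865,0],
    [0.53,-0.865,0],
  ],
  dr=[
    [0,0,0],
    [0,0,0],
    [0,0,0],
    [0,0,0],
    [0,0,0],
    [0,0,0],
  ],
  jaw=[30,30,30,30,30,30],
)

```text
t: 5.5
ee_pos: [0.6363, -0.0701, 0.1287]
orientation: [-2.027, -2.397, 0.002]
force: [-0.7, 0.7, -3.9]
opening: 0.0437
gripper_force: 30.0
```

```bash
cat > chk.py <<'E'
from fit import *
a=[]
st=arm.get_state();cal=imaging.calibration("wrist")
im=imaging.camera("wrist");im2=imaging.camera("scene")
cv2.imwrite("pics/chk.png",np.hstack([im,im2[60:,100:400]])[:600,:800]) if 0 else cv2.imwrite("pics/chk.png",np.hstack([cv2.resize(im,(400,300)),im2[60:360,80:480]]))
print(st["ee_pos"],st["t"],st["opening"],"joints",np.array(st["joints"]))
for r in models.trace("disc_a","wrist"):
    if r["score"]>.4: m=np.argwhere(r["pixels"]).mean(0)[::-1];print("disc",onz(cal,*m,.008)[:2],r["rect"])
E
python3 chk.py
```

```text
[ 0.6363 -0.0701  0.1287] 5.5 0.04368922969277934 joints [-0.1671  0.5841  1.3389  0.0003  1.2216 -0.3339]
disc [0.623  0.0035] [232.5, 87.8, 291.4, 150.0]
disc [ 0.6346 -0.0617] [230.9, 162.6, 287.5, 204.4]
disc [0.6114 0.0765] [231.0, 7.3, 292.6, 75.5]
```

View pics/chk.png

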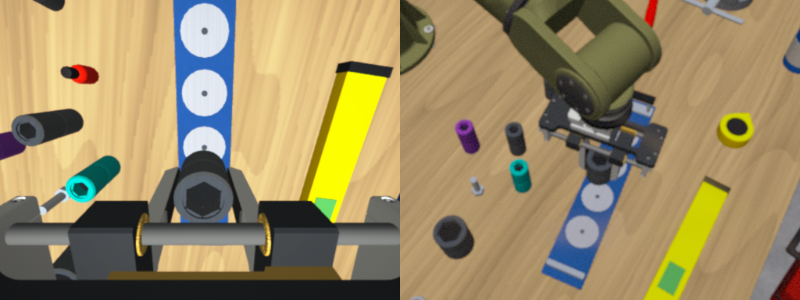

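Wrist view: the 44 is held upright at (205,190), in line with the disc row. Lowering it onto disc c.

Emit:
step_arm(
  slide=[
    [0,0,-0.3],
    [0,0,-0.6],
    [0,0,-0.8],
    [0,0,-0.895],
    [0,0,-0.895],
    [0,0,-0.895],
  ],
  dr=[
    [0,0,0],
    [0,0,0],
    [0,0,0],
    [0,0,0],
    [0,0,0],
    [0,0,0],
  ],
  jaw=[30,30,30,30,30,30],
)

```text
t: 6.15
ee_pos: [0.6374, -0.0708, 0.0415]
orientation: [2.029, 2.398, 0.001]
force: [0.7, -0.3, -3.5]
opening: 0.0437
gripper_force: 30.0
```

Emit:
step_arm(
  slide=[
    [0,0,-0.02],
    [0,0,-0.02],
    [0,0,-0.02],
    [0,0,-0.02],
    [0,0,-0.02],
    [0,0,-0.02],
    [0,0,-0.02],
    [0,0,-0.02],
  ],
  dr=[
    [0,0,0],
    [0,0,0],
    [0,0,0],
    [0,0,0],
    [0,0,0],
    [0,0,0],
    [0,0,0],
    [0,0,0],
  ],
  jaw=[30,30,50,60,94,94,94,94],
)

```text
t: 6.82
ee_pos: [0.6372, -0.0713, 0.0391]
orientation: [2.029, 2.398, 0.0]
force: [-0.2, 0.6, -0.2]
opening: 0.0798
gripper_force: 0.0
```

Emit:
step_arm(
  slide=[
    [0,0,0.5],
    [0,0,1],
    [0,0,1],
    [0,0,1],
  ],
  dr=[
    [0,0,0],
    [0,0,0],
    [0,0,0],
    [0,0,0],
  ],
  jaw=[94,94,94,94],
)

```text
t: 7.15
ee_pos: [0.639, -0.0715, 0.1442]
orientation: [2.025, 2.393, 0.006]
force: [0.5, 0.7, 0.2]
opening: 0.0939
gripper_force: 0.0
```

Emit:
step_arm(
  slide=[
    [-0.96,0.03,0.6],
    [-0.96,0.03,0.6],
    [-0.96,0.03,0.6],
    [-0.96,0.03,0.6],
  ],
  dr=[
    [0,0,0],
    [0,0,0],
    [0,0,0],
    [0,0,0],
  ],
  jaw=[94,94,94,94],
)

```text
t: 7.48
ee_pos: [0.539, -0.0682, 0.2015]
orientation: [2.028, 2.396, 0.002]
force: [1.0, 0.1, 0.1]
opening: 0.094
gripper_force: 0.0
```

Emit:
step_arm(
  slide=[
    [-0.96,0.03,0],
    [-0.96,0.03,0],
    [-0.96,0.03,0],
    [-0.96,0.03,0],
    [-0.96,0.03,0],
  ],
  dr=[
    [0,0,0],
    [0,0,0],
    [0,0,0],
    [0,0,0],
    [0,0,0],
  ],
  jaw=[94,94,94,94,94],
)

```text
t: 7.9
ee_pos: [0.4455, -0.0654, 0.1988]
orientation: [2.03, 2.398, 0.0]
force: [0.1, -1.0, -0.3]
opening: 0.094
gripper_force: 0.0
```

```bash
python3 look.py .4451 -.0642 .017 .078 w34
```

```text
tcp [ 0.4455 -0.0654  0.1988] rv [2.0298 2.3975 0.0003] t 7.9 q6 -0.3928370837170836 expect px [260.7219 179.2864]
fit [ 0.4455 -0.0645] 0.9630809073673713 rect [245.2, 159.3, 277.7, 202.4] delta to tcp [0.     0.0009]
fit [ 0.4451 -0.0642] 0.0 rect [173.8, 184.4, 208.1, 221.4] delta to tcp [-0.0004  0.0012]
fit [ 0.4451 -0.0642] 0.0 rect [280.3, 211.6, 314.7, 255.8] delta to tcp [-0.0004  0.0012]
```

View pics/w34.png

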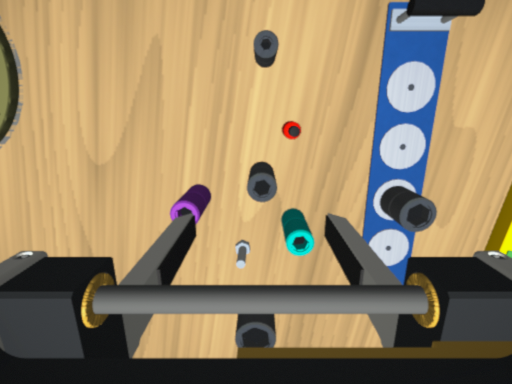

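The 44 stands on disc c, seen at (405,205). The dark 34 is centred at (262,182), with purple (190,203) and turquoise (298,232) clear of the fingers' descent.

Emit:
step_arm(
  slide=[
    [0,0.01,-0.84],
    [0,0.01,-0.84],
    [0,0.01,-0.84],
    [0,0.01,-0.84],
  ],
  dr=[
    [0,0,0],
    [0,0,0],
    [0,0,0],
    [0,0,0],
  ],
  jaw=[74,74,74,74],
)

```text
t: 8.33
ee_pos: [0.445, -0.0641, 0.1141]
orientation: [-2.027, -2.395, 0.003]
force: [0.6, -1.1, 1.4]
opening: 0.0748
gripper_force: 0.0
```

Emit:
step_arm(
  slide=[
    [0,0,-0.4],
    [0,0,-0.84],
    [0,0,-0.84],
    [0,0,-0.84],
    [0,0,-0.84],
    [0,0,-0.84],
    [0,0,-0.84],
    [0,0,-0.84],
    [0,0,-0.84],
    [0,0,-0.84],
    [0,0,-0.84],
  ],
  dr=[
    [0,0,0],
    [0,0,0],
    [0,0,0],
    [0,0,0],
    [0,0,0],
    [0,0,0],
    [0,0,0],
    [0,0,0],
    [0,0,0],
    [0,0,0],
    [0,0,0],
  ],
  jaw=[74,74,74,56,46,38,30,22,22,22,22],
  squeeze=30,
)

```text
t: 9.25
ee_pos: [0.4459, -0.0644, 0.0319]
orientation: [2.028, 2.397, 0.002]
force: [0.7, 1.1, 8.9]
opening: 0.0336
gripper_force: 30.0
```

Emit:
step_arm(
  slide=[
    [0,0,0.2],
    [0,0,0.6],
    [0,0,1],
    [0,0,1],
    [0,0,1],
  ],
  dr=[
    [0,0,0],
    [0,0,0],
    [0,0,0],
    [0,0,0],
    [0,0,0],
  ],
  jaw=[22,22,22,22,22],
)

```text
t: 9.67
ee_pos: [0.4457, -0.0644, 0.1322]
orientation: [2.028, 2.396, 0.002]
force: [0.4, -0.4, -3.6]
opening: 0.0338
gripper_force: 30.0
```

Emit:
step_arm(
  slide=[
    [0.4,0.15,0],
    [0.89,0.33,0],
    [0.89,0.33,0],
    [0.89,0.33,0],
  ],
  dr=[
    [0,0,0],
    [0,0,0],
    [0,0,0],
    [0,0,0],
  ],
  jaw=[22,22,22,22],
)

```text
t: 10.0
ee_pos: [0.5351, -0.0301, 0.1282]
orientation: [-2.026, -2.397, 0.003]
force: [-0.0, -0.4, -3.8]
opening: 0.034
gripper_force: 30.0
```

Emit:
step_arm(
  slide=[
    [0.4,0.15,0],
    [0.89,0.33,0],
    [0.89,0.33,0],
    [0.89,0.33,0],
    [0.89,0.33,0],
    [0.89,0.33,0],
  ],
  dr=[
    [0,0,0],
    [0,0,0],
    [0,0,0],
    [0,0,0],
    [0,0,0],
    [0,0,0],
  ],
  jaw=[22,22,22,22,22,22],
)

```text
t: 10.5
ee_pos: [0.6218, 0.0013, 0.1296]
orientation: [-2.029, -2.396, 0.003]
force: [0.1, -0.4, -2.3]
opening: 0.0337
gripper_force: 30.0
```

Emit:
step_arm(
  slide=[
    [0,0,-0.3],
    [0,0,-0.6],
    [0,0,-0.8],
    [0,0,-0.91],
    [0,0,-0.91],
    [0,0,-0.91],
    [0,0,-0.91],
  ],
  dr=[
    [0,0,0],
    [0,0,0],
    [0,0,0],
    [0,0,0],
    [0,0,0],
    [0,0,0],
    [0,0,0],
  ],
  jaw=[22,22,22,22,22,22,22],
)

```text
t: 11.08
ee_pos: [0.6232, 0.0014, 0.0407]
orientation: [2.03, 2.397, 0.001]
force: [0.3, 0.1, -2.9]
opening: 0.0337
gripper_force: 30.0
```

Emit:
step_arm(
  slide=[
    [0,0,-0.01],
    [0,0,-0.01],
    [0,0,-0.01],
    [0,0,-0.01],
    [0,0,-0.01],
    [0,0,-0.01],
    [0,0,-0.01],
    [0,0,-0.01],
  ],
  dr=[
    [0,0,0],
    [0,0,0],
    [0,0,0],
    [0,0,0],
    [0,0,0],
    [0,0,0],
    [0,0,0],
    [0,0,0],
  ],
  jaw=[22,22,40,50,80,80,80,80],
)

```text
t: 11.75
ee_pos: [0.6232, 0.0017, 0.039]
orientation: [2.029, 2.398, 0.0]
force: [-0.1, -0.3, 0.4]
opening: 0.0701
gripper_force: 0.0
```

Emit:
step_arm(
  slide=[
    [0,0,0.5],
    [0,0,1],
    [0,0,1],
    [0,0,1],
  ],
  dr=[
    [0,0,0],
    [0,0,0],
    [0,0,0],
    [0,0,0],
  ],
  jaw=[80,80,80,80],
)

```text
t: 12.08
ee_pos: [0.625, 0.0017, 0.144]
orientation: [2.025, 2.393, 0.007]
force: [0.4, 0.7, 0.5]
opening: 0.0795
gripper_force: 0.0
```

Emit:
step_arm(
  slide=[
    [-0.98,0.39,0.6],
    [-0.98,0.39,0.6],
    [-0.98,0.39,0.6],
    [-0.98,0.39,0.6],
  ],
  dr=[
    [0,0,0],
    [0,0,0],
    [0,0,0],
    [0,0,0],
  ],
  jaw=[80,80,80,80],
)

```text
t: 12.42
ee_pos: [0.5226, 0.0424, 0.2018]
orientation: [2.026, 2.398, 0.003]
force: [0.8, 0.4, 1.3]
opening: 0.0799
gripper_force: 0.0
```

Emit:
step_arm(
  slide=[
    [-0.98,0.4,0],
    [-0.98,0.4,0],
    [-0.98,0.4,0],
    [-0.98,0.4,0],
    [-0.98,0.4,0],
    [-0.98,0.4,0],
  ],
  dr=[
    [0,0,0],
    [0,0,0],
    [0,0,0],
    [0,0,0],
    [0,0,0],
    [0,0,0],
  ],
  jaw=[80,80,80,80,80,80],
)

```text
t: 12.92
ee_pos: [0.4279, 0.0805, 0.1986]
orientation: [-2.03, -2.398, 0.0]
force: [0.2, -0.1, -0.1]
opening: 0.0798
gripper_force: 0.0
```

```bash
python3 look.py .4266 .0801 .013 .062 w26
```

```text
tcp [0.4279 0.0805 0.1986] rv [-2.0295 -2.398   0.0002] t 12.9167 q6 -0.06415307169982135 expect px [259.8703 178.9163]
```

View pics/w26.png

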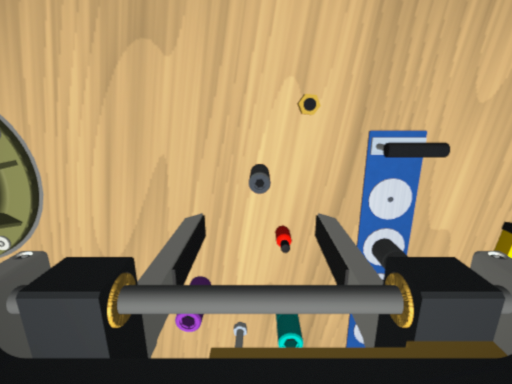

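The 26 is at (260,179), exactly as predicted. The network missed it, but the picture is clear. Descend and grip.

Emit:
step_arm(
  slide=[
    [-0.01,0,-0.86],
    [-0.01,0,-0.86],
    [-0.01,0,-0.86],
    [-0.01,0,-0.86],
  ],
  dr=[
    [0,0,0],
    [0,0,0],
    [0,0,0],
    [0,0,0],
  ],
  jaw=[74,74,74,74],
)

```text
t: 13.35
ee_pos: [0.4257, 0.0804, 0.1119]
orientation: [-2.028, -2.395, 0.005]
force: [-0.0, 0.3, 1.8]
opening: 0.0737
gripper_force: 0.0
```

Emit:
step_arm(
  slide=[
    [0,0,-0.4],
    [0,0,-0.85],
    [0,0,-0.85],
    [0,0,-0.85],
    [0,0,-0.85],
    [0,0,-0.85],
    [0,0,-0.85],
    [0,0,-0.85],
    [0,0,-0.85],
    [0,0,-0.85],
    [0,0,-0.85],
    [0,0,-0.85],
  ],
  dr=[
    [0,0,0],
    [0,0,0],
    [0,0,0],
    [0,0,0],
    [0,0,0],
    [0,0,0],
    [0,0,0],
    [0,0,0],
    [0,0,0],
    [0,0,0],
    [0,0,0],
    [0,0,0],
  ],
  jaw=[74,74,70,50,40,34,30,24,16,14,14,14],
  squeeze=25,
)

```text
t: 14.35
ee_pos: [0.4265, 0.0808, 0.0285]
orientation: [2.029, 2.398, 0.001]
force: [-1.4, -0.5, 8.2]
opening: 0.0256
gripper_force: 25.0
```

Emit:
step_arm(
  slide=[
    [0,0,0.2],
    [0,0,0.6],
    [0,0,1],
    [0,0,1],
    [0,0,1],
  ],
  dr=[
    [0,0,0],
    [0,0,0],
    [0,0,0],
    [0,0,0],
    [0,0,0],
  ],
  jaw=[14,14,14,14,14],
)

```text
t: 14.77
ee_pos: [0.4269, 0.0808, 0.1293]
orientation: [2.028, 2.396, 0.004]
force: [0.4, -0.2, -1.8]
opening: 0.0254
gripper_force: 25.0
```

Emit:
step_arm(
  slide=[
    [0.4,0,0],
    [0.93,-0.03,0],
    [0.93,-0.03,0],
    [0.93,-0.03,0],
  ],
  dr=[
    [0,0,0],
    [0,0,0],
    [0,0,0],
    [0,0,0],
  ],
  jaw=[14,14,14,14],
)

```text
t: 15.1
ee_pos: [0.5203, 0.0774, 0.1254]
orientation: [-2.029, -2.396, 0.003]
force: [-0.3, -0.9, -2.6]
opening: 0.0255
gripper_force: 25.0
```

Emit:
step_arm(
  slide=[
    [0.4,0,0],
    [0.93,-0.02,0],
    [0.93,-0.02,0],
    [0.93,-0.02,0],
    [0.93,-0.02,0],
    [0.93,-0.02,0],
  ],
  dr=[
    [0,0,0],
    [0,0,0],
    [0,0,0],
    [0,0,0],
    [0,0,0],
    [0,0,0],
  ],
  jaw=[14,14,14,14,14,14],
)

```text
t: 15.6
ee_pos: [0.6107, 0.0759, 0.1269]
orientation: [-2.028, -2.397, 0.003]
force: [1.0, -0.8, -0.6]
opening: 0.0255
gripper_force: 25.0
```

Emit:
step_arm(
  slide=[
    [0,0,-0.3],
    [0,0,-0.6],
    [0,0,-0.8],
    [0,0,-0.91],
    [0,0,-0.91],
    [0,0,-0.91],
    [0,0,-0.91],
  ],
  dr=[
    [0,0,0],
    [0,0,0],
    [0,0,0],
    [0,0,0],
    [0,0,0],
    [0,0,0],
    [0,0,0],
  ],
  jaw=[14,14,14,14,14,14,14],
)

```text
t: 16.18
ee_pos: [0.6122, 0.0759, 0.0379]
orientation: [2.029, 2.398, 0.001]
force: [-0.0, -0.8, -1.1]
opening: 0.0263
gripper_force: 25.0
```

Emit:
step_arm(
  slide=[
    [0,0,-0.01],
    [0,0,-0.01],
    [0,0,-0.01],
    [0,0,-0.01],
    [0,0,-0.01],
    [0,0,-0.01],
    [0,0,-0.01],
    [0,0,-0.01],
  ],
  dr=[
    [0,0,0],
    [0,0,0],
    [0,0,0],
    [0,0,0],
    [0,0,0],
    [0,0,0],
    [0,0,0],
    [0,0,0],
  ],
  jaw=[14,14,34,44,70,70,70,70],
)

```text
t: 16.85
ee_pos: [0.6122, 0.0757, 0.036]
orientation: [2.029, 2.398, 0.0]
force: [-0.6, 0.7, 0.2]
opening: 0.0624
gripper_force: 0.0
```

Emit:
step_arm(
  slide=[
    [0,0,0.5],
    [0,0,1],
    [0,0,1],
    [0,0,1],
    [0,0,1],
  ],
  dr=[
    [0,0,0],
    [0,0,0],
    [0,0,0],
    [0,0,0],
    [0,0,0],
  ],
  jaw=[70,70,70,70,70],
)

```text
t: 17.27
ee_pos: [0.6123, 0.0758, 0.1365]
orientation: [2.029, 2.397, 0.002]
force: [-0.3, -0.2, -0.9]
opening: 0.0698
gripper_force: 0.0
```

Emit:
step_arm(
  slide=[
    [-0.6,-0.8,0.65],
    [-0.6,-0.8,0.65],
    [-0.6,-0.8,0.65],
    [-0.6,-0.8,0.65],
  ],
  dr=[
    [0,0,0],
    [0,0,0],
    [0,0,0],
    [0,0,0],
  ],
  jaw=[94,94,94,94],
)

```text
t: 17.6
ee_pos: [0.5508, -0.0074, 0.2031]
orientation: [2.031, 2.394, 0.001]
force: [1.1, 0.1, 0.3]
opening: 0.0923
gripper_force: 0.0
```

Emit:
step_arm(
  slide=[
    [-0.5,-0.9,0],
    [-0.5,-0.9,0],
    [-0.5,-0.9,0],
    [-0.5,-0.9,0],
  ],
  dr=[
    [0,0,0],
    [0,0,0],
    [0,0,0],
    [0,0,0],
  ],
  jaw=[94,94,94,94],
)

```text
t: 17.93
ee_pos: [0.5004, -0.0967, 0.1993]
orientation: [-2.032, -2.393, 0.003]
force: [0.6, 0.2, 0.6]
opening: 0.0941
gripper_force: 0.0
```

Emit:
step_arm(
  slide=[
    [-0.28,-0.93,0],
    [-0.28,-0.93,0],
    [-0.28,-0.93,0],
    [-0.28,-0.93,0],
  ],
  dr=[
    [0,0,0],
    [0,0,0],
    [0,0,0],
    [0,0,0],
  ],
  jaw=[94,94,94,94],
)

```text
t: 18.27
ee_pos: [0.4734, -0.189, 0.1994]
orientation: [-2.031, -2.393, 0.001]
force: [-0.3, -0.1, 0.2]
opening: 0.094
gripper_force: 0.0
```

Emit:
step_arm(
  slide=[
    [0,-0.92,0],
    [0,-0.92,0],
    [0,-0.92,0],
    [0,-0.92,0],
    [0,-0.92,0],
    [0,-0.92,0],
  ],
  dr=[
    [0,0,0],
    [0,0,0],
    [0,0,0],
    [0,0,0],
    [0,0,0],
    [0,0,0],
  ],
  jaw=[94,94,94,94,94,94],
)

```text
t: 18.77
ee_pos: [0.4746, -0.2774, 0.2004]
orientation: [-2.027, -2.399, -0.0]
force: [0.2, 0.2, -0.2]
opening: 0.0942
gripper_force: 0.0
```

```bash
python3 look.py .4746 -.2792 .028 .07 w56
```

```text
tcp [ 0.4746 -0.2774  0.2004] rv [-2.0271 -2.3987 -0.0003] t 18.7667 q6 -0.7633422217077548 expect px [260.7771 180.6555]
fit [ 0.4724 -0.2778] 0.9622246114700341 rect [234.1, 153.2, 285.1, 209.8] delta to tcp [-0.0022 -0.0003]
```

View pics/w56.png

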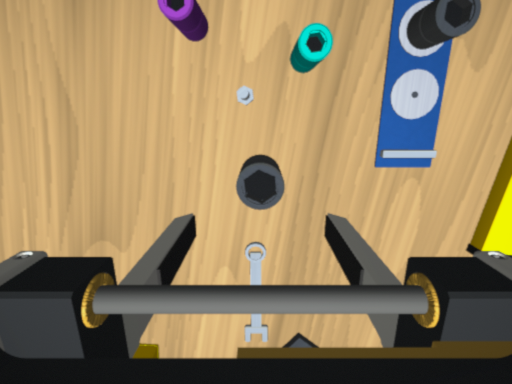

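The 56 is at (260,183), between the fingers, with bare disc d at (414,94) next to it. Descend and grip.

Emit:
step_arm(
  slide=[
    [-0.01,0,-0.84],
    [-0.01,0,-0.84],
    [-0.01,0,-0.84],
    [-0.01,0,-0.84],
  ],
  dr=[
    [0,0,0],
    [0,0,0],
    [0,0,0],
    [0,0,0],
  ],
  jaw=[94,94,94,94],
)

```text
t: 19.2
ee_pos: [0.4729, -0.2782, 0.1165]
orientation: [-2.026, -2.396, 0.0]
force: [-0.7, -0.2, 0.7]
opening: 0.0943
gripper_force: 0.0
```

Emit:
step_arm(
  slide=[
    [0,0,-0.4],
    [0,0,-0.85],
    [0,0,-0.85],
    [0,0,-0.85],
    [0,0,-0.85],
    [0,0,-0.85],
    [0,0,-0.85],
    [0,0,-0.85],
    [0,0,-0.85],
    [0,0,-0.85],
  ],
  dr=[
    [0,0,0],
    [0,0,0],
    [0,0,0],
    [0,0,0],
    [0,0,0],
    [0,0,0],
    [0,0,0],
    [0,0,0],
    [0,0,0],
    [0,0,0],
  ],
  jaw=[94,94,94,80,70,62,50,44,44,44],
  squeeze=40,
)

```text
t: 20.03
ee_pos: [0.4739, -0.2796, 0.0331]
orientation: [2.028, 2.396, 0.001]
force: [1.8, 1.2, 6.2]
opening: 0.0558
gripper_force: 40.0
```

Emit:
step_arm(
  slide=[
    [0,0,0.2],
    [0,0,0.6],
    [0,0,1],
    [0,0,1],
    [0,0,1],
  ],
  dr=[
    [0,0,0],
    [0,0,0],
    [0,0,0],
    [0,0,0],
    [0,0,0],
  ],
  jaw=[44,44,44,44,44],
)

```text
t: 20.45
ee_pos: [0.4735, -0.2795, 0.1332]
orientation: [2.028, 2.396, 0.0]
force: [-0.2, -0.4, -5.8]
opening: 0.0556
gripper_force: 40.0
```

Emit:
step_arm(
  slide=[
    [0.3,0.2,0],
    [0.88,0.68,0],
    [0.88,0.68,0],
    [0.88,0.68,0],
    [0.88,0.68,0],
  ],
  dr=[
    [0,0,0],
    [0,0,0],
    [0,0,0],
    [0,0,0],
    [0,0,0],
  ],
  jaw=[44,44,44,44,44],
)

```text
t: 20.87
ee_pos: [0.5609, -0.2096, 0.129]
orientation: [-2.024, -2.397, 0.002]
force: [-1.8, -0.6, -5.2]
opening: 0.0557
gripper_force: 40.0
```

Emit:
step_arm(
  slide=[
    [0.3,0.2,0],
    [0.88,0.68,0],
    [0.88,0.68,0],
    [0.88,0.68,0],
    [0.88,0.68,0],
    [0.88,0.68,0],
  ],
  dr=[
    [0,0,0],
    [0,0,0],
    [0,0,0],
    [0,0,0],
    [0,0,0],
    [0,0,0],
  ],
  jaw=[44,44,44,44,44,44],
)

```text
t: 21.37
ee_pos: [0.6479, -0.144, 0.1302]
orientation: [-2.029, -2.395, 0.002]
force: [-0.3, 0.2, -5.9]
opening: 0.0556
gripper_force: 40.0
```

Emit:
step_arm(
  slide=[
    [0,0,-0.3],
    [0,0,-0.6],
    [0,0,-0.8],
    [0,0,-0.9],
    [0,0,-0.9],
    [0,0,-0.9],
    [0,0,-0.9],
  ],
  dr=[
    [0,0,0],
    [0,0,0],
    [0,0,0],
    [0,0,0],
    [0,0,0],
    [0,0,0],
    [0,0,0],
  ],
  jaw=[44,44,44,44,44,44,44],
)

```text
t: 21.95
ee_pos: [0.6489, -0.1442, 0.0424]
orientation: [2.03, 2.397, 0.0]
force: [0.2, 0.6, -4.8]
opening: 0.0557
gripper_force: 40.0
```

Emit:
step_arm(
  slide=[
    [0,0,-0.01],
    [0,0,-0.01],
    [0,0,-0.01],
    [0,0,-0.01],
    [0,0,-0.01],
    [0,0,-0.01],
    [0,0,-0.01],
    [0,0,-0.01],
  ],
  dr=[
    [0,0,0],
    [0,0,0],
    [0,0,0],
    [0,0,0],
    [0,0,0],
    [0,0,0],
    [0,0,0],
    [0,0,0],
  ],
  jaw=[44,44,64,74,90,90,90,90],
)

```text
t: 22.62
ee_pos: [0.6493, -0.1432, 0.0411]
orientation: [2.029, 2.398, 0.0]
force: [-0.3, -0.4, -0.7]
opening: 0.0894
gripper_force: 0.0
```

Emit:
step_arm(
  slide=[
    [0,0,0.5],
    [0,0,1],
    [0,0,1],
    [0,0,1],
    [0,0,1],
  ],
  dr=[
    [0,0,0],
    [0,0,0],
    [0,0,0],
    [0,0,0],
    [0,0,0],
  ],
  jaw=[90,90,90,90,90],
)

```text
t: 23.03
ee_pos: [0.6494, -0.1433, 0.1416]
orientation: [2.028, 2.397, 0.001]
force: [-0.9, -0.5, -0.4]
opening: 0.09
gripper_force: 0.0
```

Emit:
step_arm(
  slide=[
    [-1,-0.5,0.8],
    [-1,-0.5,0.8],
    [-1,-0.5,0.8],
    [-1,-0.5,0.8],
    [-1,-0.5,0.8],
  ],
  dr=[
    [0,0,0],
    [0,0,0],
    [0,0,0],
    [0,0,0],
    [0,0,0],
  ],
  jaw=[90,90,90,90,90],
)

```text
t: 23.45
ee_pos: [0.5481, -0.1945, 0.2219]
orientation: [2.031, 2.395, 0.0]
force: [0.4, -0.5, 0.4]
opening: 0.0905
gripper_force: 0.0
```

Emit:
step_arm(
  slide=[
    [-1,-1,0.3],
    [-1,-1,0.3],
    [-1,-1,0.3],
    [-1,-1,0.3],
    [-1,-1,0.3],
    [-1,-1,0.3],
  ],
  dr=[
    [0,0,0],
    [0,0,0],
    [0,0,0],
    [0,0,0],
    [0,0,0],
    [0,0,0],
  ],
  jaw=[90,90,90,90,90,90],
)

```text
t: 23.95
ee_pos: [0.4494, -0.2933, 0.2491]
orientation: [-2.029, -2.395, -0.0]
force: [0.6, 0.7, -0.4]
opening: 0.09
gripper_force: 0.0
```

```bash
python3 - <<'E'
from fit import *
cal={};ms={};im={}
for c in("scene","top"):
    im[c]=imaging.camera(c);cal[c]=imaging.calibration(c);ms[c]=[k["pixels"] for k in models.trace("socket_34",c)]
print(arm.get_state()["t"])
for n,r,h,x,y in(("26",.013,.062,.6122,.0753),("34",.017,.078,.6242,.002),("44",.022,.058,.6368,-.0711),("56",.028,.07,.649,-.1438)):
    for c in cal:
        q=proj(cal[c],(x,y,.008+h/2))
        k=[m for m in ms[c] if np.hypot(*(np.argwhere(m).mean(0)[::-1]-q))<12]
        if not k: print(n,c,"missed");continue
        G=hull(k[0]);s=minimize(lambda v:-area_iou(sil(cal[c],v[0],v[1],r,h,.008),G),[x,y],method="Nelder-Mead",options=dict(initial_simplex=np.array([[x,y],[x+.01,y],[x,y+.01]])))
        print(n,c,"offset mm",1000*(s.x-[x,y]),-s.fun)
cv2.imwrite("pics/end.png",np.hstack([im["scene"][100:300,180:380],im["top"][80:280,170:370]]).repeat(2,0).repeat(2,1))
E
```

```text
24.15
26 scene offset mm [ 0.4528 -0.5147] 0.9204570226099749
26 top offset mm [-0.2903  0.6867] 0.9244728607965899
34 scene offset mm [-1.035  -1.5981] 0.9286946221539708
34 top offset mm [-0.5071 -2.9069] 0.9167243205980546
44 scene offset mm [ 0.1002 -0.8609] 0.9243031551794151
44 top offset mm [ 0.5932 -0.4588] 0.938874735379195
56 scene offset mm [-1.0796  0.5449] 0.9710777917677164
56 top offset mm [-0.5863  0.4655] 0.9736963226758146
```

View pics/end.png

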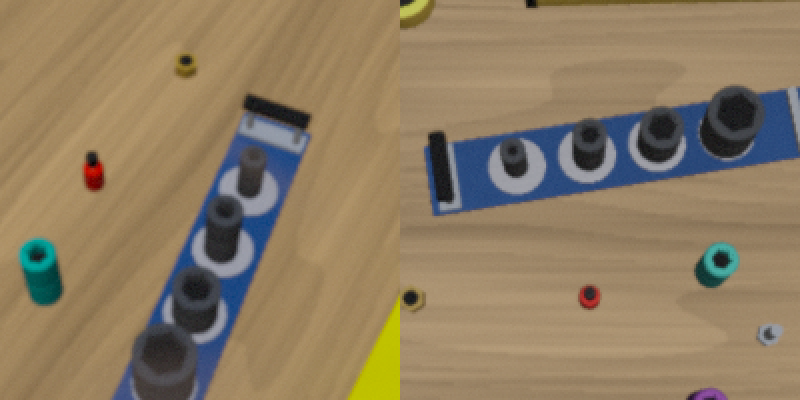

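All four stand upright on their discs, thinnest at the handle (433,170) through thickest at (728,120), each within 3 mm of centre. Handing in.

```bash
python3 -c "from workcell import order;print(order.close_job())"
```

```text
the job is handed in; nothing more can be done
None
```

The job is handed in at about 24 s, verdict not shown: the 26, 34, 44 and 56 mm sockets stand upright and released on discs a to d counted from the handle, each within about 3 mm of its disc's centre in the last pictures.

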